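# Clamp a spice jar in a vee jar holder

## Robot

A 7-joint arm with a two-finger parallel gripper is mounted at the origin on a cart in front of the work surface, level with it; the furniture and walls round the work are solid. World frame = base frame: x ahead of the robot, y to its left, z up, the work surface at z = 0. Lengths are in mm, angles in rad, forces in N, time in s.
With the tool pointing down it reaches from about 425 to 1025 mm from the base axis. Payload 9.4 kg.
Tool frame: the origin (TCP) lies midway between the tips of the shut fingers; the grasp point (between the pads) lies 19 mm behind it (env.grasp_offset is the distance from the TCP to the grasp point, in mm); z points along the fingers, y is the line along which they close (so a half turn about z gives the same grasp; the last joint's range is limited). The gripper opens to 93 mm and grips with 3 to 60 N. Pads are 15 mm wide; open, the fingers measure 128 mm over their backs; the gripper's body (75 mm by 188 mm) begins 65 mm behind the grasp point.
Start: joints at [1.227, 0.599, -0.003, 1.599, 0.002, 0.943, -0.08], TCP at [191.133, -699.351, 218.618] pointing down, gripper open.
Joint ranges: [-2.57, 2.57], [-0.35, 1.97], [-1.29, 1.29], [0.11, 2.56], [-1.05, 4.19], [0.11, 1.86], [-2.63, 2.63]. Speed limits (rad/s): [2.22, 2.22, 3.01, 3.01, 3.14, 3.14, 3.14].

## Interface

Orientations are given as a rotation vector (axis times angle).
In Python, from station import env gives the robot as it stands.
- The arm moves only by the shell command python3 -m crank 'ROWS' [FORCE]. ROWS is JSON, a list of rows, each a list of 3 entries, a list of its own where there are three numbers: the shift along the tool's x, y, z in mm, then the turn, a rotation vector about the tool's x, y, z in degrees, then the finger opening in mm, from 0 to 93. In form: [[[tx, ty, tz], [wx, wy, wz], jaw], ...]. A call has 1 to 5 rows; each row is the pose to reach, as a shift and turn from the pose commanded when the call began, along the tool's axes at that moment; what a row does not reach only later rows make up. A row lasts 1/12 s, in which the tool goes at most 41.7 mm and 7.16 degrees, less where a joint would pass 70% of its speed; a pose out of reach is approached as far as the arm can. A call with a gripper value outside its range is refused whole. The fingers move at their own pace and stop on an object; FORCE is the grip in N (left out, the last holds). Time passes only in rows, so rows that repeat a pose let the fingers close. It gives the time, the measured TCP pose, the force, the opening and the grip force at its end, in the units of the state.
- env.get_state(): the state, without advancing time (a new reading comes with each control period).
- env.camera(name): name is "scene" or "top"; returns the picture (384x512x3 uint8, red, green, blue); there is no depth.
- env.calibration(name): a dict with "intrinsics" (3x3 intrinsics, pixels), "position" and "orientation" of the camera in the world. Camera axes: x right, y down, z forward; pixel columns grow to the right and rows downward; lengths in mm; the calibration is good to about 2 mm. A picture is of the moment at which its call begins. calibration takes no time and is no camera call.
- env.sign_off(): hands the job in; it is judged then, once.
The state is a dict: "time": time; "joint_pos": joint angles; "joint_velocities": joint speeds; "effort": joint torques, N m; "tcp_pos": TCP position; "tcp_rot": TCP orientation; "contact_force": force on the tool from outside, world axes, zero at the start; "moment": the same for the moment, N m; "opening": finger opening in mm; "grip_force": force on a finger pad.
Only numpy, scipy, OpenCV 4.12 (cv2) and the standard library are available. Lean on these libraries where they do the work, as an engineer would, in place of code of your own. Each camera call takes 0.05 s, during which the arm holds its last target. There are 200 camera calls.

## Task

Get the spice jar with the dark label, lying on the worktop, ready for one-handed opening in the wooden jar holder: lay it on the holder's flat landing parallel to the vee and let go, then roll it with a push over the edge into the vee (do not lift it in), about midway along the vee, and let it settle by itself. Then swing the red-handled clamp arm over and press it down until its pad rests on the jar; leave the other things where they are.

Things in the scene. Friction and masses are not known exactly. Their poses are not given: they have to be found in the camera images.
- holder: Fixed wooden jar holder with landing, vee and clamp side by side along its y: 110 mm deep in x, 216 mm long in y (-115 to +101). Origin on the worktop, z up. Landing on the -y side, vee at y = +20, clamp hinge line parallel to x at y = +85, z = 65 mm between two steel cheeks (top z 76).
- landing (a point): Middle of the landing's surface, at y = -60, z = 31 mm in the holder's frame, axes as the holder's. Wooden top 104 mm in x, y -114 to -6, dished very slightly (3 degrees) so that a jar laid on it parallel to x stays; 34 mm high at both edges. The edge at y = -6 is the crest where the vee begins.
- seat (a point): Middle of the centre line that a seated jar takes in the vee: y = +20, z = 37 mm in the holder's frame, axes as the holder's. The vee is lined with dark rubber: two 45 degree walls, 100 mm long in x, bottom line at y = 20, z = 8; near wall up to the crest (y = -6, z = 34), far wall up to y = 58, z = 46.
- clamp (a joint): Clamp arm's angle: 0 = level, reaching to the holder's -y, pad on a seated jar; pi/2 = upright; starts 1.45 to 1.8; -0.35 is possible with an empty vee. Stiff friction hinge (0.15 N m): stays where left, push it all the way. Steel bar 22 mm wide in x, 8 mm thick; at 0 its underside is level with the hinge line; pad under it 50 to 80 mm from the hinge.
- clamp_handle (a point): Centre of the red cross handle at the end of the clamp arm: a round bar 16 mm thick, 60 mm long parallel to the holder's x, 115 mm from the hinge line. Part of the arm; moves with it.
- jar_mid (a point): Middle of the spice jar with black cap and dark label: a closed cylinder of smooth, slippery glass (friction about 0.4) 41 mm in diameter, 105 mm long, 0.11 kg, lying on its side on the worktop; rolls easily. This point is the middle of its axis; x is its long axis; which way round it lies does not matter.
- green_jar: Bystander: standing spice jar with green label, 40 mm diameter, 105 mm high; origin under it.
- timer: Bystander: red and white kitchen timer, 62 mm diameter, 62 mm high; origin under it.
- mug: Bystander: orange mug, 81x113x101 mm; origin under it.
- jam_jar: Bystander: glass jam jar with white lid, 66 mm diameter, 87 mm high; origin under it.

How it is judged:
By the outcome, as a careful person would: the job done as asked, in the order asked, and still so for the second after the job is handed in, with the robot touching nothing.
It also fails if it takes over 64 s, if anything falls off the work surface, if the arm or the gripper's body presses on something with over 40 N, if the wrist force passes 120 N, or if a joint passes its speed limit or range.

## Working session

There is one attempt and no reset: what is moved stays moved. The work goes in short steps, Python scripts to look and compute and a shell command to move; the robot and the scene stay as the last step left them, time stands still between calls to the robot, and variables do not carry over. Pictures are saved under pics/ and viewed, at most 11 in all, crops included, and the job is handed in when it is done.

```bash
ls; mkdir -p pics
python3 - <<'E'
from station import env
import cv2,numpy as np
s=env.get_state();print(s['time'],s['tcp_pos'],s['tcp_rot'],s['opening'],s['contact_force'])
for n in("scene","top"):
    im=env.camera(n);cv2.imwrite(f'pics/{n}0.png',im[:,:,::-1]);np.save(f'pics/{n}0.npy',im)
    c=env.calibration(n);print(n,c)
E
```

```text
pics
0.0 [ 191.00214567 -698.87533097  217.74722694] [-3.11215346e+00 -4.17806481e-01  5.57118278e-04] 92.61415456105091 [ 0.34657898 -0.36713224  0.64975764]
scene {'intrinsics': array([[484.14263031,   0.        , 252.02006605],
       [  0.        , 484.14263031, 194.92592827],
       [  0.        ,   0.        ,   1.        ]]), 'position': array([-524.3398166 ,  944.97712462, 1151.46727749]), 'orientation': array([-1.00401747,  2.31777931, -1.13586023])}
top {'intrinsics': array([[473.83997348,   0.        , 255.48081173],
       [  0.        , 473.83997348, 190.41886355],
       [  0.        ,   0.        ,   1.        ]]), 'position': array([  45.85743563,  257.72801382, 1519.55818947]), 'orientation': array([-1.50170214,  2.50742611, -0.45911663])}
```

View pics/top0.png

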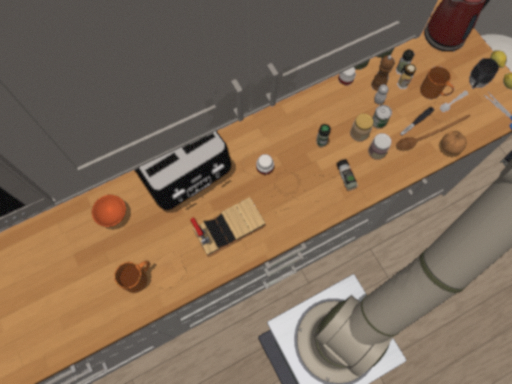

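View pics/scene0.png

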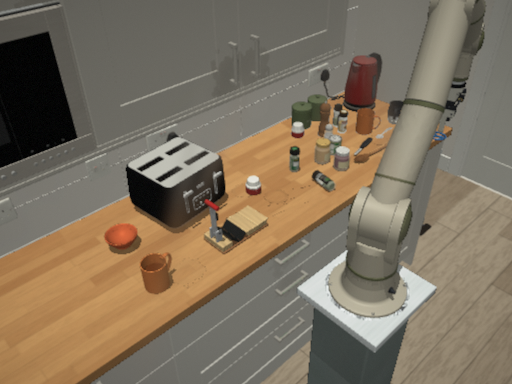

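Top view: dark-label jar lies at about (347,173). The holder has its landing at (242,217), vee at (219,230) and red handle at (197,228). The toaster is close behind it.

```bash
cat > h.py <<'E'
import numpy as np,cv2
from station import env
from scipy.spatial.transform import Rotation as R
def ray(n,uv):
    c=env.calibration(n);r=R.from_rotvec(c['orientation'])
    d=r.apply(np.linalg.solve(c['intrinsics'],[uv[0],uv[1],1.]));return c['position'],d/np.linalg.norm(d)
def plane(n,uv,z):
    p,d=ray(n,uv);return p+d*(z-p[2])/d[2]
def tri(a,b):
    p,d=ray('top',a);q,e=ray('scene',b)
    t=np.linalg.lstsq(np.c_[d,-e],q-p,rcond=None)[0];x,y=p+d*t[0],q+e*t[1];return (x+y)/2,np.linalg.norm(x-y)
def proj(n,P):
    c=env.calibration(n);v=R.from_rotvec(c['orientation']).inv().apply(np.asarray(P)-c['position']);w=c['intrinsics']@v;return w[:2]/w[2]
E
python3 - <<'E'
from h import *
for n,uv,z in [('top',(347,173),20),('top',(242,217),31),('top',(219,230),20),('scene',(323,181),20)]: print(n,plane(n,uv,z).round())
t=np.load('pics/top0.npy');s=np.load('pics/scene0.npy')
def crop(im,x,y,w,h,k): return cv2.resize(im[y:y+h,x:x+w],None,fx=k,fy=k,interpolation=cv2.INTER_CUBIC)
a=crop(t,185,190,85,70,4.7);b=crop(t,315,145,60,60,5)
c=crop(s,190,190,85,70,4.7);d=crop(s,300,155,60,60,5)
H=330
o=np.zeros((2*H,720,3),np.uint8)
for im,x,y in((a,0,0),(b,405,0),(c,0,H),(d,405,H)):
    im=im[:H];o[y:y+im.shape[0],x:x+im.shape[1]]=im
o=cv2.resize(o,None,fx=.9,fy=.9)
cv2.imwrite('pics/crops.png',o[:,:,::-1]);print(o.shape)
E
```

```text
top [ 452. -319.   20.]
top [478.  73.  31.]
top [478. 159.  20.]
scene [ 449. -311.   20.]
(594, 648, 3)
```

View pics/crops.png

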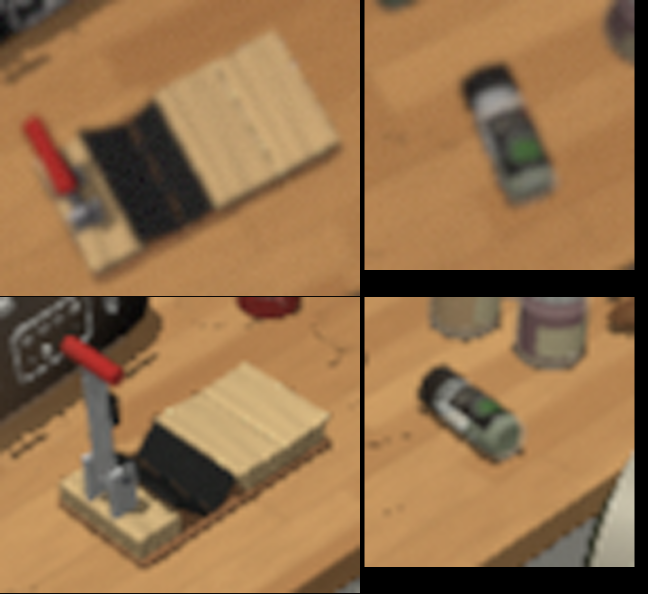

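The crops show the holder's landing corners, the vee, and the clamp upright with its red bar. The jar lies with its cap away from the robot. In the top crop the landing corners are (272,32), (340,147), (212,208) and (155,100), and the jar ends are (490,78) and (528,190).

```bash
cat > m.py <<'E'
from h import *
f=lambda x,y:(185+x/4.23,190+y/4.23)
g=lambda x,y:(190+x/4.23,190+(y-297)/4.23)
L=[(-52,-114),(52,-114),(52,-6),(-52,-6)]
P=np.array([plane('top',f(*p),34)[:2] for p in[(272,32),(340,147),(212,208),(155,100)]])
S=np.array([plane('scene',g(*p),34)[:2] for p in[(245,363),(330,416),(238,472),(160,425)]])
print(P.round(),S.round())
for Q in(P,S):
    # far side (+x world) -> which holder x sign? landing (-y holder) is at world -y so holder +x ~ world +x
    A=np.array([(52,-114),(-52,-114),(-52,-6),(52,-6)],float)
    a=A-A.mean(0);q=Q-Q.mean(0)
    th=np.arctan2((a[:,0]*q[:,1]-a[:,1]*q[:,0]).sum(),(a*q).sum())
    c,s=np.cos(th),np.sin(th);Rm=np.array([[c,-s],[s,c]])
    o=Q.mean(0)-Rm@A.mean(0);print('holder',o.round(1),np.degrees(th).round(1),'res',(A@Rm.T+o-Q).round(1).tolist())
j=lambda x,y:(315+(x-364.5)/4.5,145+y/4.5)
k=lambda x,y:(300+(x-364.5)/4.5,155+(y-297)/4.5)
for n,fn,e in(('top',j,[(490,78),(528,192)]),('scene',k,[(437,386),(506,440)])):
    E=[plane(n,fn(*p),20.5) for p in e];d=E[0]-E[1];print(n,np.round(E,0).tolist(),((E[0]+E[1])/2).round(),np.linalg.norm(d).round(),np.degrees(np.arctan2(d[1],d[0])).round(1))
for a,b in(((33,124),(67,342)),((67,187),(116,377))): print(tri(f(*a),g(*b)))
t=np.load('pics/top0.npy');
T=env.get_state();print(R.from_rotvec(T['tcp_rot']).as_matrix().round(3))
E
python3 m.py
```

```text
[[526.  20.]
 [418.  18.]
 [422. 128.]
 [519. 127.]] [[528.  22.]
 [425.  18.]
 [426. 122.]
 [515. 130.]]
holder [470.7 133.3] 0.6 res [[-2.2, -0.5], [1.8, 0.4], [-3.0, -0.8], [3.3, 0.9]]
holder [470.2 132.7] 3.1 res [[0.6, 0.1], [-0.2, -2.0], [-7.3, 1.9], [6.9, -0.0]]
top [[492.0, -328.0, 20.0], [399.0, -303.0, 20.0]] [ 446. -316.   20.] 97.0 -14.7
scene [[497.0, -324.0, 20.0], [401.0, -305.0, 20.0]] [ 449. -314.   20.] 98.0 -11.0
(array([498.36008717, 224.92256083, 183.55043519]), np.float64(5.866586482385524))
(array([446.29454954, 222.18321222, 178.30874838]), np.float64(1.5098878129725208))
[[ 0.965  0.264 -0.   ]
 [ 0.264 -0.965  0.001]
 [-0.    -0.001 -1.   ]]
```

```bash
python3 -m crank '[[[30,-26,0],[0,0,5.6],80],[[60,-52,0],[0,0,11.2],80],[[90,-78,0],[0,0,16.8],80],[[120,-104,0],[0,0,22.4],80],[[150,-130,0],[0,0,28.3],80]]'; python3 -m crank '[[[14,-36,0],[0,0,0],80],[[28,-72,0],[0,0,0],80],[[42,-108,0],[0,0,0],80],[[56,-144,0],[0,0,0],80],[[70,-180,0],[0,0,0],80]]'
python3 - <<'E'
from h import *
for uv in[(172,207),(230,165),(140,178)]: print(plane('top',uv,0).round(),plane('top',uv,190).round())
s=env.get_state();print(s['time'],s['tcp_pos'].round(1),R.from_rotvec(s['tcp_rot']).as_matrix().round(3))
E
```

```text
time: 0.52
tcp_pos: [302.0, -532.6, 218.3]
tcp_rot: [-3.12, 0.364, 0.0]
contact_force: [0.6, -0.1, 1.1]
opening: 80.1
grip_force: 0.0
time: 0.93
tcp_pos: [410.9, -373.0, 218.5]
tcp_rot: [-3.121, 0.356, 0.0]
contact_force: [0.1, -0.2, -0.3]
opening: 79.9
grip_force: 0.0
[630. 261.   0.] [557. 261. 190.]
[676.  18.   0.] [597.  48. 190.]
[779. 315.   0.] [687. 308. 190.]
0.9333 [ 410.9 -373.   218.5] [[ 0.974 -0.225 -0.   ]
 [-0.225 -0.974  0.   ]
 [-0.    -0.    -1.   ]]
```

```bash
python3 -m crank '[[[8,-22,33],[0,0,0],80],[[16,-44,66],[0,0,0],80],[[23,-65,100],[0,0,0],80],[[23,-65,130],[0,0,0],80],[[23,-65,130],[0,0,0],80]]'
python3 - <<'E'
from h import *
for n in("scene","top"):
    im=env.camera(n);np.save(f'pics/{n}1.npy',im)
P=[448,-315,20]
o=[]
for n in("scene","top"):
    u,v=proj(n,P).astype(int);im=np.load(f'pics/{n}1.npy');o.append(cv2.resize(im[v-40:v+40,u-40:u+40],None,fx=5,fy=5,interpolation=cv2.INTER_CUBIC))
cv2.imwrite('pics/c1.png',np.hstack(o)[:,:,::-1])
E
```

```text
time: 1.35
tcp_pos: [445.9, -313.5, 83.9]
tcp_rot: [-3.118, 0.35, 0.011]
contact_force: [-1.1, 1.5, 0.3]
opening: 80.0
grip_force: 0.0
```

View pics/c1.png

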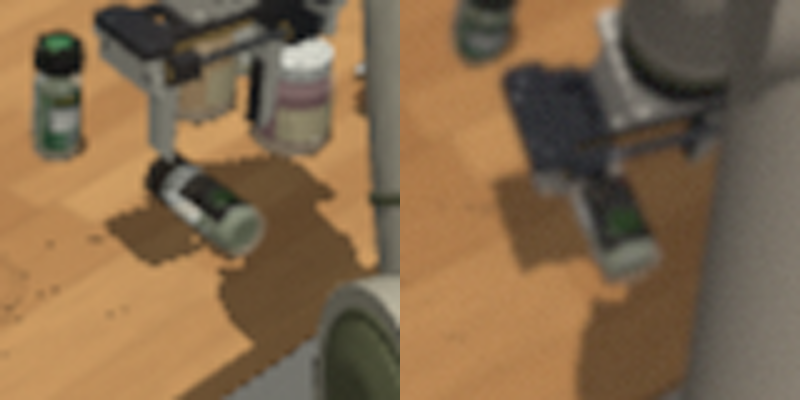

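The left crop shows the fingers straddling the jar (axis from (160,175) to (240,225)), above it and aligned, so I go down and grip.

```bash
python3 -m crank '[[[0,0,25],[0,0,0],80],[[0,0,50],[0,0,0],80],[[0,0,70],[0,0,0],80],[[0,0,80],[0,0,0],80],[[0,0,80],[0,0,0],80]]'; python3 -m crank '[[[0,0,0],[0,0,0],60],[[0,0,0],[0,0,0],50],[[0,0,0],[0,0,0],42],[[0,0,0],[0,0,0],34],[[0,0,0],[0,0,0],34]]' 15;python3 -m crank '[[[0,0,0],[0,0,0],30],[[0,0,0],[0,0,0],30],[[0,0,0],[0,0,0],30]]' 15
```

```text
time: 1.87
tcp_pos: [446.9, -317.6, 8.5]
tcp_rot: [3.121, -0.358, -0.001]
contact_force: [-0.8, -0.1, -0.2]
opening: 79.8
grip_force: 0.0
time: 2.28
tcp_pos: [447.7, -316.9, 9.4]
tcp_rot: [3.121, -0.356, 0.002]
contact_force: [0.7, -0.2, 0.8]
opening: 51.2
grip_force: 0.0
time: 2.53
tcp_pos: [447.5, -316.6, 8.9]
tcp_rot: [3.121, -0.356, 0.0]
contact_force: [-0.4, 0.8, 4.7]
opening: 40.7
grip_force: 14.8
```

```bash
python3 -m crank '[[[0,0,-15],[0,0,0],30],[[0,0,-50],[0,0,0],30],[[0,0,-90],[0,0,0],30],[[0,0,-130],[0,0,0],30],[[0,0,-160],[0,0,0],30]]'; python3 -m crank '[[[-5,-30,0],[0,0,0],30],[[-10,-60,0],[0,0,0],30],[[-16,-98,0],[0,0,0],30],[[-22,-136,0],[0,0,0],30],[[-28,-174,0],[0,0,0],30]]';python3 -m crank '[[[-6,-38,0],[0,0,0],30],[[-12,-76,0],[0,0,0],30],[[-18,-114,0],[0,0,0],30],[[-24,-147,0],[0,0,0],30],[[-27,-165,0],[0,0,0],30]]';python3 -m crank '[[[0,-10,0],[0,0,-4],30],[[0,-10,0],[0,0,-8],30],[[0,-10,0],[0,0,-12],30],[[0,-10,0],[0,0,-14.5],30],[[0,-10,0],[0,0,-14.5],30]]'
python3 - <<'E'
from h import *
for n in("scene","top"):
    im=env.camera(n);np.save(f'pics/{n}2.npy',im)
s=env.get_state();print(s['tcp_pos'],R.from_rotvec(s['tcp_rot']).as_matrix().round(3))
o=[]
for n in("scene","top"):
    u,v=proj(n,[470,90,60]).astype(int);im=np.load(f'pics/{n}2.npy');o.append(cv2.resize(im[v-40:v+40,u-40:u+40],None,fx=5,fy=5,interpolation=cv2.INTER_CUBIC))
cv2.imwrite('pics/c2.png',np.hstack(o)[:,:,::-1])
E
```

```text
time: 2.95
tcp_pos: [447.3, -316.8, 171.2]
tcp_rot: [3.121, -0.356, 0.001]
contact_force: [0.7, -1.0, -2.1]
opening: 40.1
grip_force: 14.8
time: 3.37
tcp_pos: [458.7, -139.3, 168.6]
tcp_rot: [-3.121, 0.357, 0.0]
contact_force: [1.0, 0.0, -1.2]
opening: 40.6
grip_force: 14.8
time: 3.78
tcp_pos: [469.7, 30.2, 168.4]
tcp_rot: [-3.121, 0.35, 0.001]
contact_force: [-0.8, 0.4, -0.7]
opening: 40.7
grip_force: 14.8
time: 4.2
tcp_pos: [472.0, 35.8, 168.4]
tcp_rot: [3.141, 0.044, -0.001]
contact_force: [0.3, 0.7, -1.3]
opening: 40.6
grip_force: 14.8
[472.10625378  35.65763518 168.48640035] [[ 1.     0.024 -0.   ]
 [ 0.024 -1.    -0.   ]
 [-0.    -0.    -1.   ]]
```

View pics/c2.png

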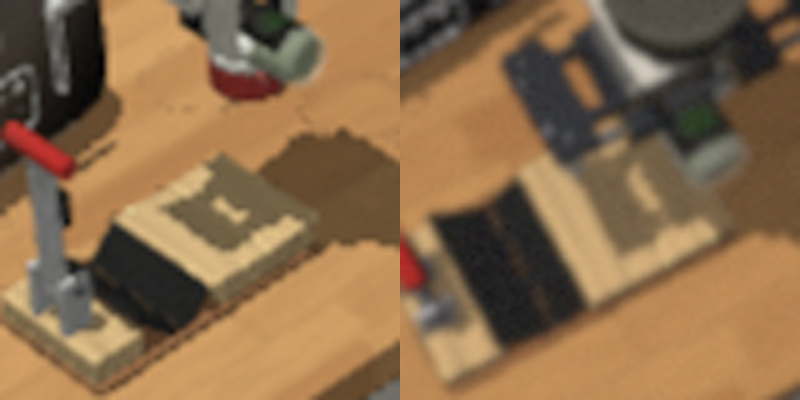

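Left crop: jar held above the landing, near end at (298,55); right crop: near end at (320,168), and the crest runs (120,180)–(187,307).

Run:
```python
from h import *
o={n:proj(n,[470,90,60]).astype(int)-40 for n in('scene','top')}
t=lambda x,y:o['top']+np.array([x,y])/5
s=lambda x,y:o['scene']+np.array([x,y])/5
print('near end',plane('top',t(325,165),181),plane('scene',s(298,55),181))
def ln(n,a,b,z):
    A,B=plane(n,a,z),plane(n,b,z);d=A-B;print(A.round(),B.round(),np.degrees(np.arctan2(d[1],d[0]))-0,np.linalg.norm(d))
ln('top',t(120,180),t(187,307),34);ln('top',t(30,213),t(102,350),46);ln('scene',s(120,213),s(212,290),34)
# sides (along holder y): landing near side
ln('scene',s(316,215),s(212,290),34)
```

```text
near end [421.93953937  27.87351106 181.        ] [431.10446586  33.3229281  181.        ]
[518. 126.  34.] [421. 127.  34.] -0.35672855844459944 97.15245334647933
[521. 189.  46.] [418. 189.  46.] 0.268902104468047 103.33942545501796
[526. 120.  34.] [419. 127.  34.] -4.120271654442694 107.23610568152726
[427.  20.  34.] [419. 127.  34.] -85.76899706933389 107.89466938980325
```

```bash
python3 -m crank '[[[-3,-30,0],[0,0,1],30],[[-3,-36,30],[0,0,1],30],[[-3,-36,65],[0,0,1],30],[[-3,-36,95],[0,0,1],30],[[-3,-36,115],[0,0,1],30]]'; python3 -m crank '[[[0,0,5],[0,0,0],30],[[0,0,8],[0,0,0],30],[[0,0,10],[0,0,0],30],[[0,0,11],[0,0,0],30],[[0,0,11],[0,0,0],30]]'
```

```text
time: 4.72
tcp_pos: [467.7, 71.8, 51.5]
tcp_rot: [3.141, 0.012, -0.002]
contact_force: [0.2, 0.6, -0.8]
opening: 40.8
grip_force: 14.8
time: 5.13
tcp_pos: [469.0, 71.7, 43.5]
tcp_rot: [-3.141, -0.013, -0.003]
contact_force: [-0.1, -0.0, -2.1]
opening: 40.8
grip_force: 14.8
```

```bash
python3 -m crank '[[[0,0,1],[0,0,0],30],[[0,0,1.5],[0,0,0],30],[[0,0,2],[0,0,0],30],[[0,0,2],[0,0,0],30]]';  python3 -m crank '[[[0,0,0.5],[0,0,0],30],[[0,0,1],[0,0,0],30],[[0,0,1],[0,0,0],30]]'
```

```text
time: 5.47
tcp_pos: [468.5, 71.7, 40.8]
tcp_rot: [-3.141, -0.013, -0.001]
contact_force: [0.0, 0.4, -1.2]
opening: 40.9
grip_force: 14.8
time: 5.72
tcp_pos: [468.5, 71.7, 40.0]
tcp_rot: [-3.141, -0.014, -0.001]
contact_force: [-0.8, 0.0, 7.9]
opening: 40.6
grip_force: 14.9
```

```bash
python3 -m crank '[[[0,0,0],[0,0,0],42],[[0,0,0],[0,0,0],44],[[0,0,0],[0,0,0],48],[[0,0,0],[0,0,0],56],[[0,0,0],[0,0,0],62]]'; python3 -m crank '[[[0,0,0],[0,0,0],62],[[0,0,-10],[0,0,0],62],[[0,0,-35],[0,0,0],62],[[0,0,-70],[0,0,0],62],[[0,0,-100],[0,0,0],62]]'; python3 -m crank '[[[0,35,0],[0,0,6],62],[[0,75,0],[0,0,13],62],[[0,115,0],[0,0,20],62],[[0,115,0],[0,0,27],62],[[0,115,0],[0,0,34],62]]'
python3 - <<'E'
from h import *
for n in("scene","top"):
    im=env.camera(n);np.save(f'pics/{n}3.npy',im)
s=env.get_state();print(s['tcp_pos'],R.from_rotvec(s['tcp_rot']).as_matrix().round(3))
o=[]
for n in("scene","top"):
    u,v=proj(n,[470,90,60]).astype(int);print(u,v);im=np.load(f'pics/{n}3.npy');o.append(cv2.resize(im[v-40:v+40,u-40:u+40],None,fx=5,fy=5,interpolation=cv2.INTER_CUBIC))
cv2.imwrite('pics/c3.png',np.hstack(o)[:,:,::-1])
E
```

```text
time: 6.13
tcp_pos: [468.3, 71.7, 39.5]
tcp_rot: [3.142, 0.013, -0.0]
contact_force: [0.5, 0.3, -0.3]
opening: 57.1
grip_force: 0.0
time: 6.55
tcp_pos: [467.9, 71.5, 141.4]
tcp_rot: [3.141, 0.013, -0.002]
contact_force: [1.3, 0.4, 0.2]
opening: 62.1
grip_force: 0.0
time: 6.97
tcp_pos: [469.1, -46.4, 140.6]
tcp_rot: [-3.003, 0.924, -0.001]
contact_force: [0.2, 0.8, -0.3]
opening: 62.0
grip_force: 0.0
[469.18154427 -43.8880981  140.22091494] [[ 0.832 -0.555  0.   ]
 [-0.555 -0.832  0.   ]
 [ 0.    -0.    -1.   ]]
244 215
238 218
```

View pics/c3.png

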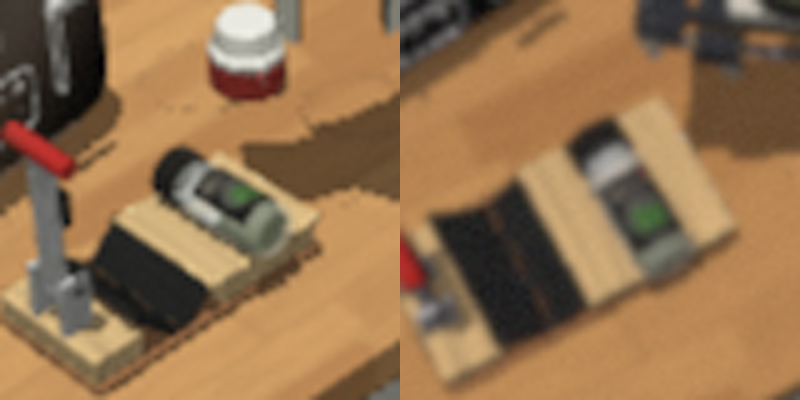

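The jar rests alone on the landing, parallel to the vee; in the right crop its ends are about (195,133) and (270,265).

Run:
```python
from h import *
o={n:proj(n,[470,90,60]).astype(int)-40 for n in('scene','top')}
P=lambda n,x,y,z:plane(n,o[n]+np.array([x,y])/5,z).round(1)
print(P('top',195,133,51.5),P('top',270,265,51.5),P('scene',175,172,51.5),P('scene',272,228,51.5))
print('landing edges',P('top',258,98,34),P('top',335,232,34))
```

```text
[517.9  70.2  51.5] [415.7  69.   51.5] [517.3  74.   51.5] [423.6  66.2  51.5]
landing edges [525.6  19.6  34. ] [419.8  18.8  34. ]
```

```bash
python3 -m crank '[[[0,0,0],[0,0,7],40],[[0,0,0],[0,0,14],40],[[0,0,0],[0,0,21],40],[[0,0,0],[0,0,28],40],[[0,0,0],[0,0,35],40]]';python3 -m crank '[[[0,0,0],[0,0,7],40],[[0,0,0],[0,0,14],40],[[0,0,0],[0,0,21.3],40],[[0,0,0],[0,0,21.3],40]]'; python3 -m crank '[[[-30,0,0],[0,0,0],40],[[-62,0,20],[0,0,0],40],[[-62,0,50],[0,0,0],40],[[-62,0,80],[0,0,0],40],[[-62,0,96],[0,0,0],40]]'; python3 -c "
from h import *
s=env.get_state();print(s['tcp_pos'],s['joint_pos'].round(2),R.from_rotvec(s['tcp_rot']).as_matrix().round(3))"
```

```text
time: 7.48
tcp_pos: [469.3, -42.4, 139.9]
tcp_rot: [-2.597, 1.768, 0.001]
contact_force: [-0.5, 0.4, 0.3]
opening: 40.8
grip_force: 0.0
time: 7.82
tcp_pos: [469.2, -42.3, 139.7]
tcp_rot: [2.225, -2.217, -0.001]
contact_force: [-0.2, 0.2, -0.4]
opening: 39.8
grip_force: 0.0
time: 8.23
tcp_pos: [468.3, 21.0, 41.5]
tcp_rot: [2.238, -2.204, -0.004]
contact_force: [0.1, 0.1, -0.6]
opening: 40.0
grip_force: 0.0
[468.30315897  21.04332919  41.52881259] [-0.4   0.65  0.34  2.33 -0.81  0.28 -2.46] [[ 0.015 -1.    -0.002]
 [-1.    -0.015  0.001]
 [-0.001  0.002 -1.   ]]
```

```bash
python3 -m crank '[[[-5,0,-3],[0,0,0],40],[[-10,0,-3],[0,0,0],40],[[-15,0,-3],[0,0,0],40],[[-18,0,-3],[0,0,0],40],[[-21,0,-3],[0,0,0],40]]';python3 -m crank '[[[-3,0,0],[0,0,0],40],[[-6,0,0],[0,0,0],40],[[-10,0,0],[0,0,0],40],[[-14,0,0],[0,0,0],40],[[-18,0,0],[0,0,0],40]]'
python3 -m crank '[[[-4,0,0],[0,0,0],40],[[-8,0,0],[0,0,0],40],[[-12,0,0],[0,0,0],40],[[-15,0,0],[0,0,0],40],[[-18,0,0],[0,0,0],40]]'
python3 - <<'E'
from h import *
print(env.get_state()['joint_pos'].round(2))
for n in("scene",):
    im=env.camera(n);cv2.imwrite(f'pics/{n}4.png',cv2.resize(im[170:260,180:300],None,fx=5,fy=5)[:,:,::-1])
E
```

```text
time: 8.65
tcp_pos: [469.7, 40.6, 47.7]
tcp_rot: [-2.226, 2.214, -0.001]
contact_force: [-0.0, -0.1, -1.0]
opening: 40.2
grip_force: 0.0
time: 9.07
tcp_pos: [469.0, 58.1, 46.7]
tcp_rot: [-2.225, 2.218, 0.0]
contact_force: [-0.4, -0.4, 0.2]
opening: 40.3
grip_force: 0.1
time: 9.48
tcp_pos: [469.0, 76.0, 46.6]
tcp_rot: [2.225, -2.218, -0.0]
contact_force: [0.3, -1.0, -0.0]
opening: 40.1
grip_force: 0.1
[-0.55  0.65  0.4   2.32 -0.84  0.32 -2.55]
```

View pics/scene4.png

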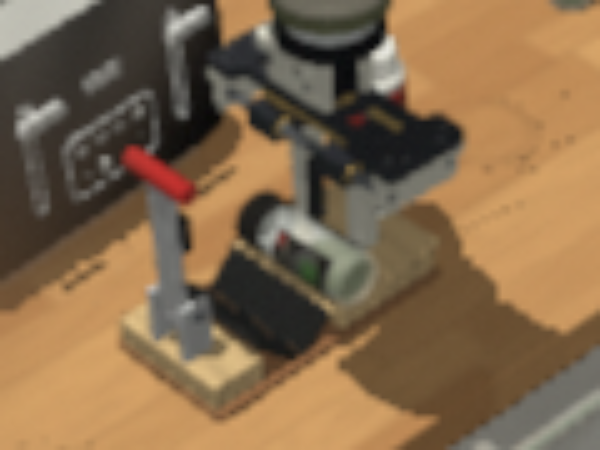

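The jar sits square to the crest at about (310,250) with both fingers behind it. I keep pushing over the crest.

```bash
python3 -m crank '[[[-4,0,0],[0,0,0],40],[[-8,0,0],[0,0,0],40],[[-12,0,0],[0,0,0],40],[[-16,0,0],[0,0,0],40],[[-20,0,0],[0,0,0],40]]';python3 -m crank '[[[-4,0,0],[0,0,0],40],[[-7,0,0],[0,0,0],40],[[-7,0,0],[0,0,0],40],[[-7,0,0],[0,0,0],40]]'; python3 -m crank '[[[10,0,-10],[0,0,0],40],[[15,0,-40],[0,0,0],40],[[15,0,-80],[0,0,0],40],[[15,0,-120],[0,0,0],40],[[15,0,-160],[0,0,0],40]]';python3 -m crank '[[[0,0,0],[0,0,-7],30],[[0,0,0],[0,0,-14],20],[[0,0,0],[0,0,-21],10],[[0,0,0],[0,0,-28],0],[[0,0,0],[0,0,-35],0]]';python3 -m crank '[[[0,0,-10],[0,0,-7],0],[[0,0,-20],[0,0,-14],0],[[0,0,-30],[0,0,-21],0],[[0,0,-40],[0,0,-28],0],[[0,0,-50],[0,0,-35],0]]'
python3 - <<'E'
from h import *
s=env.get_state();print(s['tcp_pos'],s['joint_pos'].round(2),R.from_rotvec(s['tcp_rot']).as_matrix().round(3))
o=[]
for n in("scene","top"):
    im=env.camera(n);np.save(f'pics/{n}5.npy',im)
    u,v=proj(n,[470,110,60]).astype(int);print(u,v);o.append(cv2.resize(im[v-50:v+40,u-45:u+45],None,fx=4.4,fy=4.4,interpolation=cv2.INTER_CUBIC))
cv2.imwrite('pics/c5.png',np.hstack(o)[:,:,::-1])
E
```

```text
time: 9.95
tcp_pos: [468.9, 96.1, 46.6]
tcp_rot: [2.225, -2.218, -0.0]
contact_force: [-1.1, 0.4, 0.5]
opening: 39.9
grip_force: 0.0
time: 10.28
tcp_pos: [468.9, 102.9, 46.6]
tcp_rot: [2.226, -2.217, 0.0]
contact_force: [0.3, -0.4, 0.1]
opening: 39.7
grip_force: 0.0
time: 10.7
tcp_pos: [468.2, 87.0, 207.1]
tcp_rot: [-2.223, 2.22, 0.002]
contact_force: [1.7, -0.9, -1.7]
opening: 39.8
grip_force: 0.0
time: 11.12
tcp_pos: [468.8, 87.7, 205.2]
tcp_rot: [-2.793, 1.437, -0.0]
contact_force: [-0.4, 0.3, -0.6]
opening: 11.6
grip_force: 0.0
time: 11.53
tcp_pos: [468.8, 87.2, 255.6]
tcp_rot: [3.096, -0.532, -0.0]
contact_force: [0.1, -0.0, -0.1]
opening: 0.3
grip_force: 0.0
[468.80142562  87.22413866 255.61575272] [-0.92  0.33  0.82  2.14 -0.33  0.8  -1.81] [[ 0.943 -0.334 -0.   ]
 [-0.334 -0.943 -0.   ]
 [ 0.     0.    -1.   ]]
240 218
232 221
```

View pics/c5.png

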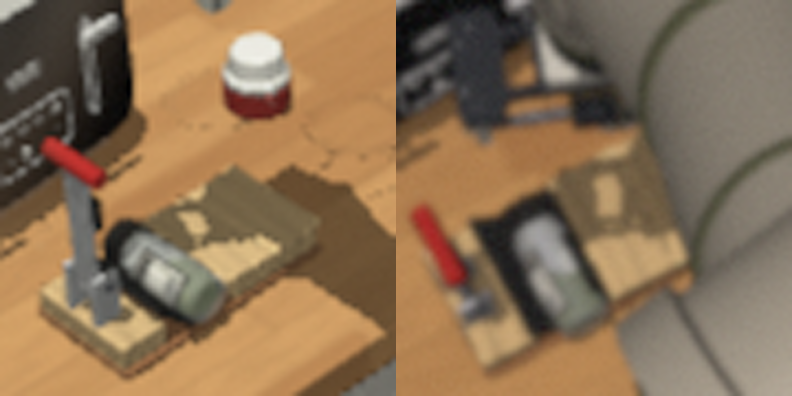

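Run:
```python
from h import *
c={'scene':np.array([240-45,218-50]),'top':np.array([232-45,221-50])}
q=lambda n,x,y:c[n]+np.array([x,y])/4.4
for a,b in(((24,210),(46,146)),((60,278),(100,178)),((42,244),(73,162))): print(tri(q('top',*a),q('scene',*b)))
print(plane('top',q('top',135,208),37),plane('top',q('top',187,325),37),plane('scene',q('scene',205,305),37),plane('scene',q('scene',118,238),37))
```

```text
(array([501.63989489, 224.71844627, 179.40813834]), np.float64(5.23525367467521))
(array([445.3739266 , 222.30198982, 180.93338528]), np.float64(0.22156904434797298))
(array([473.3086162 , 223.46876124, 180.12209516]), np.float64(2.6312678667869207))
[510.35063071 145.80586249  37.        ] [412.74803174 152.2938052   37.        ] [411.81578491 156.06108119  37.        ] [519.80387749 153.636953    37.        ]
```

```bash
python3 -m crank '[[[-8,-36,0],[0,0,-5],0],[[-16,-72,0],[0,0,-10],0],[[-24,-108,0],[0,0,-15],0],[[-32,-144,0],[0,0,-19.5],0],[[-38,-170,0],[0,0,-19.5],0]]'; python3 -c "
from h import *
s=env.get_state();print(s['tcp_pos'],s['joint_pos'].round(2),R.from_rotvec(s['tcp_rot']).as_matrix().round(3))"
```

```text
time: 12.05
tcp_pos: [490.6, 263.7, 254.2]
tcp_rot: [-3.141, 0.005, 0.001]
contact_force: [0.7, 0.6, 0.3]
opening: 0.7
grip_force: 0.0
[490.55796523 263.70368286 254.18862513] [-1.07  0.42  0.67  1.98 -0.34  0.86 -1.79] [[ 1.    -0.003 -0.001]
 [-0.003 -1.     0.   ]
 [-0.001 -0.    -1.   ]]
```

```bash
python3 -m crank '[[[-19,0,20],[0,0,0],0],[[-19,0,45],[0,0,0],0],[[-19,0,65],[0,0,0],0],[[-19,0,80],[0,0,0],0],[[-19,0,82],[0,0,0],0]]'; python3 -m crank '[[[0,-5,0],[0,0,0],0],[[0,-5,0],[0,0,0],0]]'; python3 -m crank '[[[0,13,0],[0,0,0],0],[[0,21,0],[0,0,0],0],[[0,29,0],[0,0,0],0],[[0,37,0],[0,0,0],0],[[0,45,0],[0,0,0],0]]';python3 - <<'E'
from h import *
s=env.get_state();print(s['tcp_pos'],s['contact_force'],s['joint_pos'].round(2))
im=env.camera('scene');cv2.imwrite('pics/c6.png',cv2.resize(im[150:260,170:290],None,fx=5,fy=5)[:,:,::-1])
E
```

```text
time: 12.47
tcp_pos: [470.3, 259.7, 170.1]
tcp_rot: [3.138, -0.015, -0.006]
contact_force: [-0.6, -0.7, -0.0]
opening: 0.3
grip_force: 0.0
time: 12.63
tcp_pos: [472.3, 266.3, 173.3]
tcp_rot: [-3.142, 0.011, -0.0]
contact_force: [0.5, -0.3, -0.2]
opening: 0.5
grip_force: 0.0
time: 13.05
tcp_pos: [472.1, 219.7, 173.7]
tcp_rot: [-3.141, 0.01, -0.002]
contact_force: [1.0, 1.0, 0.3]
opening: 0.5
grip_force: 0.5
[472.0771025  219.66185631 173.67795637] [1.04249227 1.01976619 0.27681463] [-0.96  0.48  0.59  2.14 -0.44  0.65 -1.64]
```

View pics/c6.png

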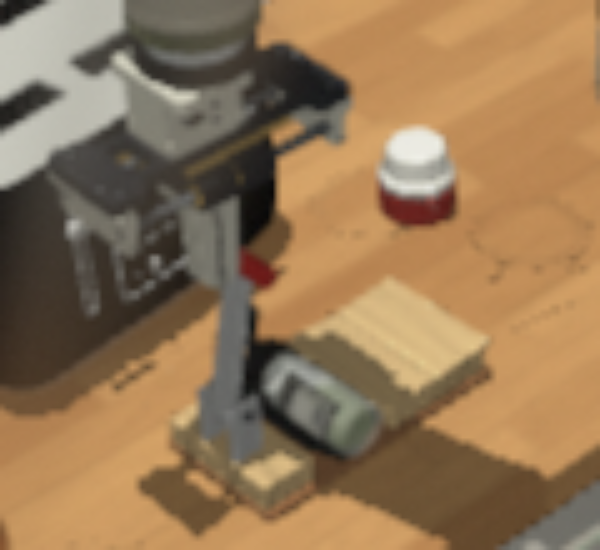

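The finger stands behind the arm, and the red handle at (258,268) is tilting towards the jar. I follow the arc.

```bash
python3 -m crank '[[[0,9,0],[0,0,0],0],[[0,18,1],[0,0,0],0],[[0,27,2],[0,0,0],0],[[0,36,4],[0,0,0],0],[[0,45,8],[0,0,0],0]]';python3 -m crank '[[[0,8,4],[0,0,0],0],[[0,16,8],[0,0,0],0],[[0,25,12],[0,0,0],0],[[0,33,20],[0,0,0],0],[[0,41,28],[0,0,0],0]]';python3 -m crank '[[[0,5,6],[0,0,0],0],[[0,11,12],[0,0,0],0],[[0,16,19],[0,0,0],0],[[0,20,26],[0,0,0],0],[[0,23,33],[0,0,0],0]]'
python3 - <<'E'
from h import *
s=env.get_state();print(s['tcp_pos'],s['contact_force'],s['joint_pos'].round(2))
im=env.camera('scene');cv2.imwrite('pics/c7.png',cv2.resize(im[150:260,170:290],None,fx=5,fy=5)[:,:,::-1])
E
```

```text
time: 13.52
tcp_pos: [471.4, 174.6, 165.0]
tcp_rot: [3.142, -0.009, 0.0]
contact_force: [0.4, 1.1, 0.4]
opening: 0.4
grip_force: 0.5
time: 13.93
tcp_pos: [471.2, 133.7, 136.6]
tcp_rot: [3.141, -0.009, 0.0]
contact_force: [-0.6, 1.3, 1.1]
opening: 0.9
grip_force: 0.4
time: 14.35
tcp_pos: [471.1, 111.1, 103.5]
tcp_rot: [3.141, -0.009, -0.0]
contact_force: [0.6, 0.1, 0.7]
opening: 0.0
grip_force: 0.3
[471.07197773 111.10234587 103.45530471] [0.60288121 0.0772886  0.72004038] [-0.65  0.54  0.43  2.26 -0.54  0.43 -1.35]
```

View pics/c7.png

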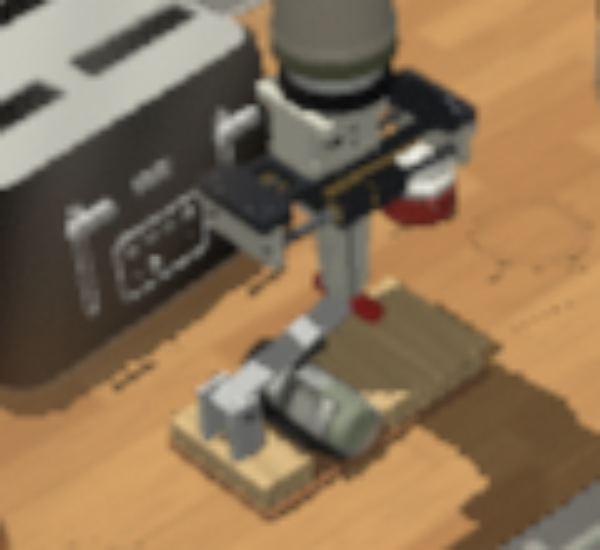

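Fingertips sit on the arm's end, with the handle at (350,300) and the bar above the jar. Now I press down until the pad touches.

```bash
python3 -m crank '[[[0,2,6],[0,0,0],0],[[0,4,12],[0,0,0],0],[[0,5,17],[0,0,0],0],[[0,5,21],[0,0,0],0],[[0,5,24],[0,0,0],0]]';python3 -m crank '[[[0,0,1.5],[0,0,0],0],[[0,0,3],[0,0,0],0],[[0,0,3],[0,0,0],0]]'
```

```text
time: 14.82
tcp_pos: [471.0, 106.5, 79.6]
tcp_rot: [3.141, -0.009, -0.0]
contact_force: [-0.3, -0.3, 0.7]
opening: 0.2
grip_force: 0.3
time: 15.07
tcp_pos: [471.0, 106.6, 77.0]
tcp_rot: [3.141, -0.008, -0.0]
contact_force: [-0.9, -0.4, 0.8]
opening: 0.5
grip_force: 0.5
```

```bash
python3 -m crank '[[[0,0,1],[0,0,0],0],[[0,0,2],[0,0,0],0],[[0,0,2],[0,0,0],0]]';python3 -m crank '[[[0,0,1],[0,0,0],0],[[0,0,1],[0,0,0],0]]'
```

```text
time: 15.32
tcp_pos: [471.1, 106.6, 76.1]
tcp_rot: [-3.141, 0.009, -0.001]
contact_force: [-3.4, -1.8, 20.2]
opening: -0.1
grip_force: 10.1
time: 15.48
tcp_pos: [471.2, 106.6, 75.8]
tcp_rot: [-3.14, 0.01, -0.002]
contact_force: [-5.1, -1.4, 31.7]
opening: 0.4
grip_force: 15.7
```

```bash
python3 -m crank '[[[0,0,-10],[0,0,0],0],[[0,0,-40],[0,0,0],0],[[0,0,-80],[0,0,0],0],[[0,0,-120],[0,0,0],0],[[0,0,-150],[0,0,0],0]]';python3 -m crank '[[[0,35,0],[0,0,0],0],[[0,70,0],[0,0,0],0],[[0,105,0],[0,0,0],0],[[0,140,0],[0,0,0],0],[[0,175,0],[0,0,0],0]]'
python3 - <<'E'
from h import *
o=[]
for n in("scene","top"):
    im=env.camera(n);np.save(f'pics/{n}8.npy',im)
    u,v=proj(n,[470,110,60]).astype(int);print(u,v);o.append(cv2.resize(im[v-45:v+45,u-45:u+45],None,fx=4.4,fy=4.4,interpolation=cv2.INTER_CUBIC))
cv2.imwrite('pics/c8.png',np.hstack(o)[:,:,::-1])
E
```

```text
time: 15.9
tcp_pos: [471.2, 106.3, 226.7]
tcp_rot: [-3.142, 0.009, -0.002]
contact_force: [0.9, -0.2, 0.0]
opening: 0.4
grip_force: 0.0
time: 16.32
tcp_pos: [469.9, -69.4, 224.4]
tcp_rot: [-3.141, 0.007, -0.001]
contact_force: [0.9, -0.6, -0.0]
opening: 1.0
grip_force: 0.0
240 218
232 221
```

View pics/c8.png

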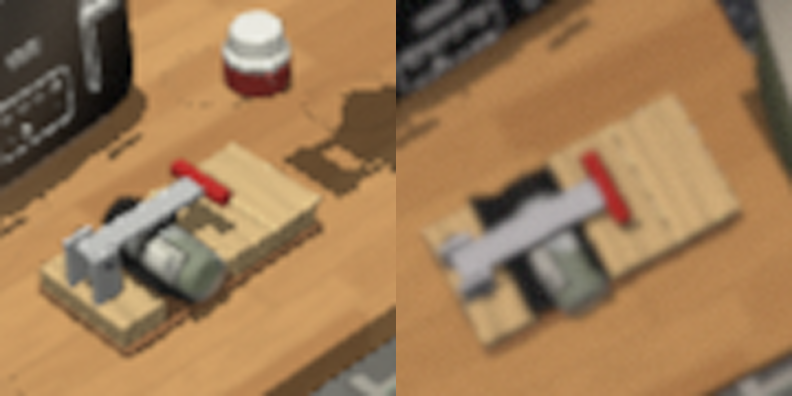

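The clamp bar lies level over the jar seated in the vee, with the red handle at (200,180) left and (605,187) right. The robot is clear of it.

```bash
python3 -m crank '[[[0,0,0],[0,0,0],0],[[0,0,0],[0,0,0],0],[[0,0,0],[0,0,0],0]]'; python3 -c "
from station import env
print(env.sign_off())"
```

```text
time: 16.67
tcp_pos: [470.1, -67.0, 224.0]
tcp_rot: [-3.141, 0.005, 0.001]
contact_force: [-0.1, 1.3, -0.2]
opening: 0.5
grip_force: 0.0
the job is handed in; nothing more can be done
None
```

The job is handed in at 16.7 s: the jar was laid on the landing, rolled over the crest into the vee about 4 mm off mid-length by camera estimate, and the clamp pad was pressed onto it (32 N at the last push), with the robot clear and no other item touched.

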